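# Stop the table saw, clear the offcuts, reset the stop

## Robot

A 6-joint arm with a two-finger parallel gripper is mounted at the origin on the work surface. World frame = base frame: x ahead of the robot, y to its left, z up, the work surface at z = 0. Lengths are in m, angles in rad, forces in N, time in s.
With the tool pointing down it reaches from about 0.325 to 1 m from the base axis. Payload 5.1 kg.
Tool frame: the origin (TCP) lies between the finger pads; the fingertips stand 8 mm ahead of it and the grasp point (between the pads) lies 11 mm behind it; z points along the fingers, y is the line along which they close (so a half turn about z gives the same grasp; the last joint's range is limited). The gripper opens to 85 mm and grips with 20 to 120 N. Pads are 22 mm wide; open, the fingers measure 114 mm over their backs; the gripper's body (76 mm by 85 mm) begins 54 mm behind the grasp point. The pads swing forward as they close: fully open they stand 13 mm farther back than shut.
Start: joints at [1.089, 0.124, 1.65, -0, 1.367, -0.083], TCP at [0.252, 0.599, 0.239] pointing down, gripper open.
Joint ranges: [-2.61, 2.61], [-1.02, 2.33], [0.03, 2.71], [-1.35, 4.49], [0.32, 2.68], [-2.91, 2.91]. Speed limits (rad/s): [2.57, 2.57, 3.14, 3.14, 3.14, 3.14].

## Interface

Orientations are given as a rotation vector (axis times angle).
In Python, from cell import env, viewer, job gives the robot as it stands.
- The arm moves only by the tool arm_command, never from a script. Its argument "series" is a list of rows, each a list of 3 entries, a list of its own where there are three numbers: the shift along the tool's x, y, z in m, then the turn, a rotation vector about the tool's x, y, z in degrees, then the closure, from 0 (fully open) to 1 (shut). A call has 1 to 12 rows; each row is the pose to reach, as a shift and turn from the pose commanded when the call began, along the tool's axes at that moment; what a row does not reach only later rows make up. A row lasts 1/10 s, in which the tool goes at most 50 mm and 8.59 degrees, less where a joint would pass 70% of its speed; a pose out of reach is approached as far as the arm can. A call with a gripper value outside its range is refused whole. The fingers move at their own pace and stop on an object; "squeeze" is the grip in N (left out, the last holds). Time passes only in rows, so rows that repeat a pose let the fingers close. It gives the time, the measured TCP pose, the force, the opening and the grip force at its end, in the units of the state.
- env.get_obs(): the state, without advancing time (a new reading comes with each control period).
- viewer.camera(name): name is "scene" or "top"; returns the picture (480x640x3 uint8, red, green, blue); there is no depth.
- viewer.camera_info(name): a dict with "K" (3x3 intrinsics, pixels), "cam_to_world" (4x4, takes a point from camera to world coordinates). Camera axes: x right, y down, z forward; pixel columns grow to the right and rows downward; lengths in m; the calibration is good to about 2 mm. A picture is of the moment at which its call begins. camera_info takes no time and is no camera call.
- job.sign_off(): hands the job in; it is judged then, once.
The state is a dict: "time_s": time; "joint_pos": joint angles; "dq": joint speeds; "joint_torque": joint torques, N m; "ee_pos": TCP position; "eef_rot": TCP orientation; "force": force on the tool from outside, world axes, zero at the start; "ft_torque": the same for the moment, N m; "gripper_width": finger opening in m; "gripper_force": force on a finger pad.
Only numpy, scipy, OpenCV 4.12 (cv2) and the standard library are available. Lean on these libraries where they do the work, as an engineer would, in place of code of your own. Each camera call takes 0.05 s, during which the arm holds its last target. There are 200 camera calls.

## Task

Make the little table saw safe and tidy: push its mushroom stop button down until it stays latched, then clear the two wooden offcuts from the saw table into the plywood bin, and only after that twist the button's head clockwise so that it pops back up. Do not touch an offcut unless the stop is latched, keep the robot off the saw blade, and leave everything else where it is.

Things in the scene. Friction and masses are not known exactly. Their poses are not given: they have to be found in the camera images.
- saw: Hobby table saw, fixed on the bench: grey housing under a flat aluminium table, 260 mm along its x (the feed direction, away from the robot) and 320 mm along its y. Origin under its centre at bench height; the table surface is 110 mm above. A rip fence 20 mm wide, 30 mm high runs along x at y = -112 mm. The table from y = 0 to +160 mm is free apart from the offcuts.
- blade: The saw blade: steel disc 85 mm across, 3 mm thick, in the saw's x-z plane at saw y = -40 mm. It stands 20 mm out of the table, over 72 mm of length around saw x = -5 mm, with a riving knife as high close behind it. Origin at the disc's centre, 22 mm below the table surface.
- stop_box: Stop station, fixed on the bench: grey box 96 x 96 mm, 65 mm high, with the mushroom button on top in its middle. Origin under its centre. Apart from the mushroom, nothing of it is higher than 69 mm. A steel conduit leaves it on its +x side and goes down into the bench.
- stop_top (a point): Centre of the top of the mushroom button; z up along its axis; turns with the head. The head is round, 56 mm across, with a low dome and three moulded arrows; its vertical rim lies 6 to 20 mm below this point, its underside 22 mm below. This point is 102 mm above the bench with the button up, 92 mm when latched.
- stop_press (a joint): How far the mushroom is pressed down, m: 0 = up, 0.012 = bottom. It needs 3 N to start and about 6 N at 5 mm (8 N bottoms it); past 10 mm a catch snaps in and it stays latched at 0.010 when let go. Pulling does not release it. Once released by turning, it springs up to 0 by itself (if fingers still grip the head, when they let go).
- stop_turn (a joint): Turn of the mushroom head, rad: 0 = rest, growing clockwise seen from above, stop at 1.05. When latched, a turn of about 0.5 frees the button (0.7 or more to be sure). A light spring (0.04 to 0.15 N m) turns the head back to 0 when let go.
- bin_in (a point): Centre of the inner floor (6 mm above the bench) of the open plywood offcut bin, fixed to the bench, outside 220 mm along its x and 170 mm along its y, 100 mm high, walls 6 mm. z up.
- offcut_a_center (a point): Centre of the straight offcut, a plain pale wooden stick 100 mm (x) x 32 mm (y) x 20 mm (z), lying loose on the saw table left of the blade, about 40 g.
- offcut_b_center (a point): Centre of the mitred offcut: plain pale wood 30 mm wide (y) and 20 mm high (z); one end square (32 mm from this point on -x), the other cut slantwise (48 mm out on +x along the -y side, 24 mm along the +y side). The long sides are parallel. Loose on the saw table left of the blade, about 30 g.
- push_stick: Bystander: plywood push stick, about 210 x 30 x 10 mm, lying on the saw table to the right of the fence. Origin under its middle.
- paint_jar: Bystander: small paint jar, 44 mm across, 58 mm high, standing beyond the stop box. Origin under its centre.
- glue_bottle: Bystander: white glue bottle, 40 mm across, 105 mm high, standing beyond the bin. Origin under its centre.
- thinner_jar: Bystander: amber jar, 54 mm across, 75 mm high, on the bench. Origin under its centre.
- parts_tub: Bystander: shallow white plastic tub, 96 mm across, 60 mm high, on the bench. Origin under its centre.
- screwdriver: Bystander: screwdriver 200 mm long with a yellow handle, on the bench behind the saw. Origin under its middle.

How it is judged:
On the way, in this order (a step that is already met when the one before it is completed fails the run):
1. the mushroom button stays latched down with the robot off it (value of joint stop_press above 0.008 m and contact force between each of the fingers, the arm and stop_turn below 0.3 N), for 0.2 s.
2. both offcuts lie in the bin, let go, while the stop is still latched (value of joint stop_press above 0.008 m and x of offcut_a_center in the frame of bin_in between -0.11 and 0.11 m and y of offcut_a_center in the frame of bin_in between -0.085 and 0.085 m and z of offcut_a_center in the frame of bin_in between 0 and 0.085 m and x of offcut_b_center in the frame of bin_in between -0.11 and 0.11 m and y of offcut_b_center in the frame of bin_in between -0.085 and 0.085 m and z of offcut_b_center in the frame of bin_in between 0 and 0.085 m and contact force between the fingers and offcut_a below 0.3 N and contact force between the fingers and offcut_b below 0.3 N), for 0.2 s.
3. the head is turned clockwise (value of joint stop_turn above 0.4 rad), for 0.02 s.
At the end, for the whole second after the job is handed in: The mushroom is fully up again (pressed less than 3 mm) with its head turned back (less than 0.15 rad), and both offcuts lie at rest (slower than 0.03 m/s) inside the bin: their centres within 110 mm of the bin's centre along its x, 85 mm along its y, and less than 85 mm above its inner floor (value of joint stop_press below 0.003 m and value of joint stop_turn below 0.15 rad and x of offcut_a_center in the frame of bin_in between -0.11 and 0.11 m and y of offcut_a_center in the frame of bin_in between -0.085 and 0.085 m and z of offcut_a_center in the frame of bin_in between 0 and 0.085 m and x of offcut_b_center in the frame of bin_in between -0.11 and 0.11 m and y of offcut_b_center in the frame of bin_in between -0.085 and 0.085 m and z of offcut_b_center in the frame of bin_in between 0 and 0.085 m and linear speed of each of offcut_a, offcut_b below 0.03 m/s); the robot touches nothing.
It fails at once if an offcut is touched on the saw or in the bin while the stop is not latched (value of joint stop_press below 0.008 m and (contact force between any of the fingers, the arm and offcut_a above 0.3 N or contact force between any of the fingers, the arm and offcut_b above 0.3 N)).
It fails at once if the robot touches the saw blade (contact force between any of the fingers, the arm and blade above 0.5 N).
It fails at once if a bystander is moved by more than 25 mm (distance of any of push_stick, paint_jar, glue_bottle, thinner_jar, parts_tub, screwdriver from where it was at the start of the episode above 0.025 m).
It also fails if it takes over 72 s, if anything falls off the work surface, if the arm or the gripper's body presses on something with over 40 N, if the wrist force passes 120 N, or if a joint passes its speed limit or range.

## Working session

There is one attempt and no reset: what is moved stays moved. The work goes in short steps, Python scripts to look and compute and a tool call to move; the robot and the scene stay as the last step left them, time stands still between calls to the robot, and variables do not carry over. Pictures are saved under pics/ and viewed, at most 10 in all, crops included, and the job is handed in when it is done.

Besides the shell and the picture viewer there is one more tool, called as name(argument=value, ...) on one line, values as JSON. arm_command: Moves the arm, as the interface text tells. Its arguments: {"type":"object","properties":{"series":{"type":"array","items":{"type":"array"}},"squeeze":{"type":"number"}},"required":["series"]}

```bash
mkdir -p pics; ls; python3 - <<'E'
from cell import env,viewer,job
import cv2,numpy as np
np.set_printoptions(precision=4,suppress=True)
for n in("scene","top"):
    im=viewer.camera(n); np.save(f"pics/{n}0.npy",im); cv2.imwrite(f"pics/{n}0.png",im[:,:,::-1])
    i=viewer.camera_info(n); print(n,i["K"],i["cam_to_world"])
o=env.get_obs(); print(o)
E
```

```text
pics
scene [[573.3038   0.     317.4047]
 [  0.     573.3038 244.3593]
 [  0.       0.       1.    ]] [[ 0.2786  0.5812 -0.7645  1.6391]
 [ 0.9602 -0.1541  0.2328 -0.311 ]
 [ 0.0174 -0.799  -0.6011  0.9202]
 [ 0.      0.      0.      1.    ]]
top [[477.2851   0.     321.9787]
 [  0.     477.2851 238.9474]
 [  0.       0.       1.    ]] [[-0.0001 -0.9943  0.1065  0.4493]
 [-1.      0.0008  0.0065  0.0016]
 [-0.0066 -0.1065 -0.9943  1.362 ]
 [ 0.      0.      0.      1.    ]]
{'time_s': 0.1, 'joint_pos': array([ 1.0894,  0.1244,  1.6516, -0.    ,  1.3675, -0.0826]), 'dq': array([-0.0013, -0.001 , -0.0026,  0.0005,  0.0014, -0.0009]), 'joint_torque': array([ -0.0002, -42.4931, -36.6653,  -0.0001,   0.0039,   0.    ]), 'ee_pos': array([0.2522, 0.5985, 0.2382]), 'eef_rot': array([-0.6222, -3.0788,  0.0029]), 'force': array([ 0.0481,  0.7245, -0.629 ]), 'ft_torque': array([ 0.0099, -0.0303,  0.0566]), 'gripper_force': 0.0, 'gripper_width': 0.08518467099331282}
```

View pics/scene0.png

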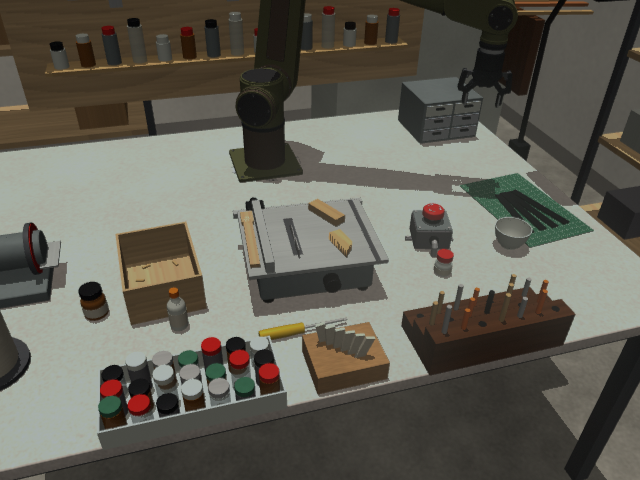

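View pics/top0.png

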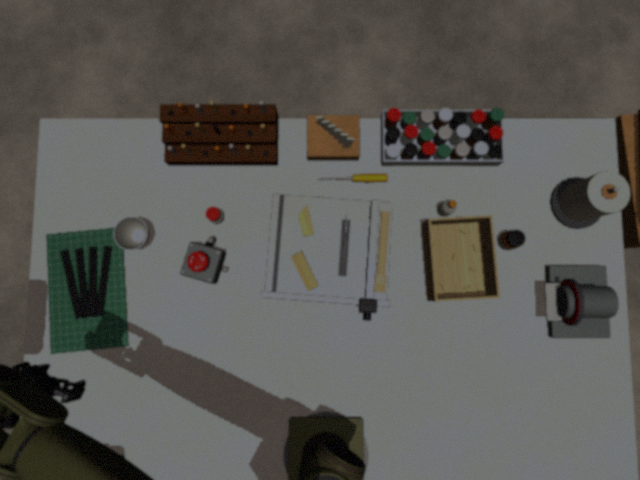

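The scene view shows the red mushroom at about (432,212), the straight offcut at (326,210), the mitred one at (341,241) and the bin at (160,270). In the top view they are at (199,261), (305,270), (306,221) and (460,258). The blade slot is at (344,247) and the thinner jar at (512,239).

```bash
cat > h.py <<'E'
import cv2,numpy as np
from cell import env,viewer,job
np.set_printoptions(precision=4,suppress=True)
def ray(n,p):
    i=viewer.camera_info(n);K=np.array(i["K"]);T=np.array(i["cam_to_world"])
    d=T[:3,:3]@np.linalg.inv(K)@np.array([p[0],p[1],1.]); return T[:3,3],d
def plane(n,p,z):
    c,d=ray(n,p); return c+d*(z-c[2])/d[2]
def tri(p,q):
    c1,d1=ray("scene",p);c2,d2=ray("top",q)
    s=np.linalg.lstsq(np.c_[d1,-d2],c2-c1,rcond=None)[0]
    a,b=c1+d1*s[0],c2+d2*s[1]; return (a+b)/2,np.linalg.norm(a-b)
def blobs(im,lo,hi,box,amin=30):
    h=cv2.cvtColor(im,cv2.COLOR_RGB2HSV); m=cv2.inRange(h,lo,hi)
    x0,y0,x1,y1=box; mm=np.zeros_like(m); mm[y0:y1,x0:x1]=m[y0:y1,x0:x1]
    return [c for c in cv2.findContours(mm,cv2.RETR_EXTERNAL,cv2.CHAIN_APPROX_NONE)[0] if cv2.contourArea(c)>amin]
E
python3 - <<'E'
from h import *
S=np.load("pics/scene0.npy");T=np.load("pics/top0.npy")
def cen(c): m=cv2.moments(c); return np.array([m['m10'],m['m01']])/m['m00']
print("mushroom")
r=[]
for im,box in((S,(405,195,455,235)),(T,(180,240,222,285))):
    c=max(blobs(im,(0,120,60),(10,255,255),box)+blobs(im,(170,120,60),(180,255,255),box),key=cv2.contourArea)
    print(cen(c),cv2.boundingRect(c),cv2.minEnclosingCircle(c)); r.append(cen(c))
print(tri(*r),plane("top",r[1],.09))
print("offcuts top")
for c in blobs(T,(12,60,60),(40,255,255),(285,195,325,298)):
    q=cv2.approxPolyDP(c,3,True)[:,0]
    print(cen(c),cv2.contourArea(c),"c",plane("top",cen(c),.128)); 
    w=np.array([plane("top",p,.13)[:2] for p in c[:,0]],np.float32); print(" rect",cv2.minAreaRect(w)); print(np.array([plane("top",p,.13)[:2] for p in q]))
print("offcuts scene")
for c in blobs(S,(8,70,60),(30,255,255),(300,190,362,262)):
    q=cv2.approxPolyDP(c,3,True)[:,0]; print(cen(c),cv2.contourArea(c)); print(np.c_[q,[plane("scene",p,.13)[:2] for p in q]])
print("bin rim")
for c in blobs(T,(8,30,30),(40,255,255),(415,205,505,310),300):
    w=np.array([plane("top",p,.1)[:2] for p in c[:,0]],np.float32); print(cv2.boundingRect(c),cv2.minAreaRect(w),cen(c))
for n,p in(("bin corners",0),): print([plane("top",p,.1)[:2] for p in((422,219),(492,216),(498,296),(428,300))])
a=cv2.resize(S[185:285,225:460],None,fx=3.4,fy=3.4,interpolation=2)
b=cv2.resize(T[185:310,180:400],None,fx=3.4,fy=3.4,interpolation=2)[:, :a.shape[1]]
cv2.imwrite("pics/c.png",cv2.resize(np.vstack([a[:300],np.pad(b,((0,0),(0,a.shape[1]-b.shape[1]),(0,0)))]),(640,580))[:,:,::-1])
cv2.imwrite("pics/topc.png",b[:,:,::-1])
E
```

```text
mushroom
[433.3777 210.8698] (423, 204, 21, 15) ((432.9375, 210.3125), 10.203117370605469)
[197.1619 261.5167] (187, 251, 21, 21) ((197.30503845214844, 260.9339599609375), 10.594826698303223)
(array([0.5252, 0.343 , 0.0933]), np.float64(0.0008736249291118188)) [0.5252 0.3434 0.09  ]
offcuts top
[304.1215 270.4409] 404.5 c [0.4998 0.0559 0.128 ]
 rect ((0.49943771958351135, 0.055449776351451874), (0.0980524867773056, 0.030026406049728394), 26.70759391784668)
[[0.5474 0.0692]
 [0.5292 0.0872]
 [0.4521 0.0405]
 [0.4649 0.0225]]
[305.3535 221.9208] 240.0 c [0.6263 0.0531 0.128 ]
 rect ((0.6289658546447754, 0.054700277745723724), (0.07487979531288147, 0.028284717351198196), 12.548660278320312)
[[0.668  0.0515]
 [0.6469 0.0697]
 [0.5917 0.0565]
 [0.5969 0.0357]]
offcuts scene
[340.4975 241.021 ] 333.0
[[329.     232.       0.5944   0.035 ]
 [329.     239.       0.621    0.0268]
 [346.     255.       0.6885   0.0459]
 [351.     241.       0.6415   0.0738]
 [339.     229.       0.5888   0.0617]]
[326.2786 211.8015] 447.5
[[309.     203.       0.4611   0.023 ]
 [309.     209.       0.4876   0.0156]
 [333.     224.       0.5653   0.0541]
 [343.     221.       0.5594   0.0814]
 [343.     214.       0.5304   0.0909]
 [318.     199.       0.4487   0.0504]]
bin rim
(421, 215, 79, 87) ((0.5345276594161987, -0.35384371876716614), (0.22323505580425262, 0.19417555630207062), 3.1523921489715576) [460.3613 258.0098]
[array([ 0.6378, -0.2569]), array([ 0.6457, -0.4435]), array([ 0.4339, -0.4511]), array([ 0.4235, -0.2678])]
```

View pics/topc.png

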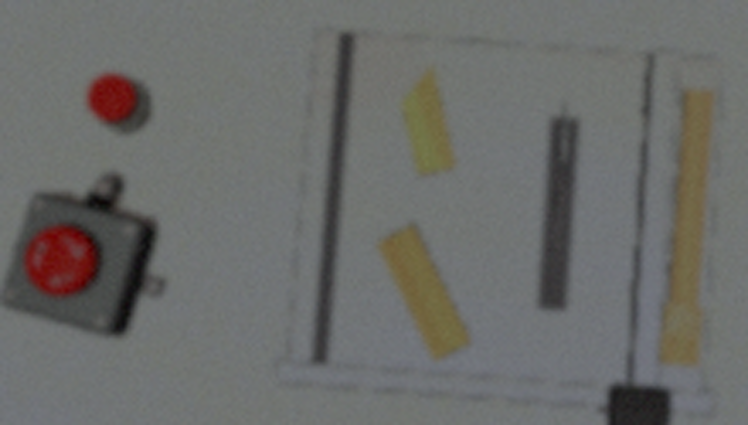

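The crop shows the mushroom at left, and both offcuts clear of the blade slot, with B's point toward −y at its far end. The measurements agree with the given sizes. The mushroom triangulates to z = 0.093.

```bash
cat >> h.py <<'E'
from scipy.spatial.transform import Rotation as R
def go(x,y,z,psi=None):
    """print shift/turn to world pos with tool y at world angle psi (deg, mod 180)"""
    o=env.get_obs(); r=R.from_rotvec(o["eef_rot"]); M=r.as_matrix()
    cur=np.degrees(np.arctan2(M[1,1],M[0,1]))
    if psi is None: psi=cur
    for p in (psi,psi+180):
        p=(p-cur+180)%360-180+cur; a=np.radians(p); Y=np.array([np.cos(a),np.sin(a),0]); Z=np.array([0,0,-1.])
        G=np.c_[np.cross(Y,Z),Y,Z]
        print("shift",M.T@(np.array([x,y,z])-o["ee_pos"]),"turn",np.degrees((r.inv()*R.from_matrix(G)).as_rotvec()),"psi",p)
    print("t",o["time_s"],"cur psi",cur,"j",o["joint_pos"],"F",o["force"],"w",o["gripper_width"],"ee",o["ee_pos"])
E
python3 - <<'E'
from h import *
go(.525,.343,.16)
print(R.from_rotvec(env.get_obs()["eef_rot"]).as_matrix())
print([plane("top",p,.12) for p in((346,218),(340,275))])
E
```

```text
shift [-0.3506 -0.1293  0.0784] turn [-0.1108 -0.0084 -0.    ] psi 67.15170564219058
shift [-0.3506 -0.1293  0.0784] turn [ -0.0132   0.1741 179.9999] psi -112.84829435780942
t 0.1 cur psi 67.15170564219058 j [ 1.0894  0.1244  1.6516 -0.      1.3675 -0.0826] F [ 0.0481  0.7245 -0.629 ] w 0.08518467099331282 ee [0.2522 0.5985 0.2382]
[[-0.9215  0.3883 -0.0009]
 [ 0.3883  0.9215 -0.0017]
 [ 0.0001 -0.0019 -1.    ]]
[array([ 0.6377, -0.0534,  0.12  ]), array([ 0.4882, -0.037 ,  0.12  ])]
```

arm_command(series=[[[-0.045, -0.017, 0], [0, 0, 0], 1], [[-0.09, -0.033, 0], [0, 0, 0], 1], [[-0.135, -0.05, 0.01], [0, 0, 0], 1], [[-0.18, -0.066, 0.02], [0, 0, 0], 1], [[-0.225, -0.083, 0.03], [0, 0, 0], 1], [[-0.27, -0.1, 0.045], [0, 0, 0], 1], [[-0.315, -0.116, 0.06], [0, 0, 0], 1], [[-0.3506, -0.1293, 0.0784], [0, 0, 0], 1], [[-0.3506, -0.1293, 0.098], [0, 0, 0], 1], [[-0.3506, -0.1293, 0.108], [0, 0, 0], 1], [[-0.3506, -0.1293, 0.118], [0, 0, 0], 1], [[-0.3506, -0.1293, 0.118], [0, 0, 0], 1]])

```text
time_s: 1.3
ee_pos: [0.5239, 0.3438, 0.1196]
eef_rot: [-0.62, -3.077, 0.003]
force: [-0.2, -0.0, -0.2]
gripper_width: -0.0
gripper_force: 0.0
```

```bash
python3 - <<'E'
from h import *
go(.525,.343,.100)
E
```

```text
shift [-0.0014 -0.0003  0.0196] turn [-0.1299 -0.1094 -0.0001] psi 67.22030306981375
shift [-0.0014 -0.0003  0.0196] turn [ -0.1718   0.204  179.9997] psi -112.77969693018625
t 1.3 cur psi 67.22030306981375 j [ 0.4951  0.1752  1.8025  0.0001  1.1669 -0.6781] F [-0.174  -0.0021 -0.2358] w -1.2682910053716821e-05 ee [0.5239 0.3438 0.1196]
```

arm_command(series=[[[-0.001, 0, 0.009], [0, 0, 0], 1], [[-0.001, 0, 0.013], [0, 0, 0], 1], [[-0.001, 0, 0.017], [0, 0, 0], 1], [[-0.001, 0, 0.02], [0, 0, 0], 1], [[-0.001, 0, 0.021], [0, 0, 0], 1], [[-0.001, 0, 0.0215], [0, 0, 0], 1], [[-0.001, 0, 0.0215], [0, 0, 0], 1]])

```text
time_s: 2.0
ee_pos: [0.5264, 0.3437, 0.1002]
eef_rot: [0.622, 3.079, 0.001]
force: [-0.7, 1.9, 3.1]
gripper_width: 0.0
gripper_force: 1.4
```

arm_command(series=[[[0, 0, 0.002], [0, 0, 0], 1], [[0, 0, 0.004], [0, 0, 0], 1], [[0, 0, 0.004], [0, 0, 0], 1], [[0, 0, 0.005], [0, 0, 0], 1], [[0, 0, 0.005], [0, 0, 0], 1]])

```text
time_s: 2.5
ee_pos: [0.5268, 0.3439, 0.0978]
eef_rot: [0.622, 3.079, 0.002]
force: [-5.8, -0.8, 14.7]
gripper_width: -0.0002
gripper_force: 7.5
```

arm_command(series=[[[0, 0, 0.006], [0, 0, 0], 1], [[0, 0, 0.006], [0, 0, 0], 1], [[0, 0, -0.03], [0, 0, 0], 1], [[0, 0, -0.08], [0, 0, 0], 0.5], [[0, 0, -0.12], [0, 0, 0], 0.5], [[0, 0.04, -0.12], [0, 0, 0], 0.5], [[0, 0.08, -0.12], [0, 0, 0], 0.5], [[0, 0.12, -0.12], [0, 0, 0], 0.5]])

```text
time_s: 3.3
ee_pos: [0.5735, 0.4543, 0.2146]
eef_rot: [0.623, 3.078, -0.001]
force: [0.4, -0.3, 1.3]
gripper_width: 0.0424
gripper_force: 0.0
```

```bash
python3 - <<'E'
from h import *
go(.4996,.0557,.22,90+28.5)
S=viewer.camera("scene")
def cen(c): m=cv2.moments(c); return np.array([m['m10'],m['m01']])/m['m00']
for im in(np.load("pics/scene0.npy"),S):
    c=max(blobs(im,(0,120,60),(10,255,255),(405,195,455,235))+blobs(im,(170,120,60),(180,255,255),(405,195,455,235)),key=cv2.contourArea)
    print(cen(c),cv2.boundingRect(c))
cv2.imwrite("pics/s1.png",cv2.resize(S[150:300,200:480],None,fx=2.8,fy=2.8)[:,:,::-1])
E
```

```text
shift [-0.087  -0.3959 -0.005 ] turn [ -0.0603   0.0306 -51.3916] psi 118.50000000000001
shift [-0.087  -0.3959 -0.005 ] turn [  0.0368   0.0727 128.6083] psi -61.499999999999986
t 3.3 cur psi 67.10834209136802 j [ 0.597   0.3136  1.4709 -0.0012  1.3572 -0.574 ] F [ 0.4289 -0.2754  1.3257] w 0.04235651793930328 ee [0.5735 0.4543 0.2146]
[433.3777 210.8698] (423, 204, 21, 15)
[432.4405 214.4738] (423, 207, 21, 16)
```

View pics/s1.png

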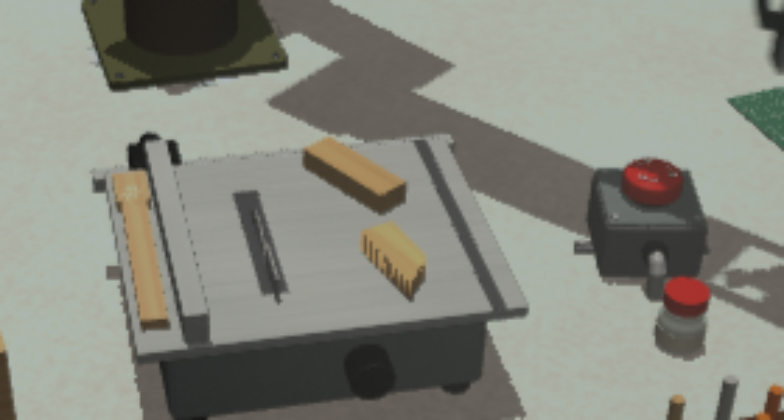

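The head moved down 3.6 px, about 10 mm, and stays down with the gripper off it, so the stop is latched. Next is offcut A, the straight one, whose angle of about 28.5° matches the picture.

arm_command(series=[[[-0.01, -0.045, -0.005], [0, 0, -7], 0.35], [[-0.02, -0.09, -0.005], [0, 0, -14], 0.35], [[-0.03, -0.135, -0.005], [0, 0, -21], 0.35], [[-0.04, -0.18, -0.005], [0, 0, -28], 0.35], [[-0.05, -0.225, -0.005], [0, 0, -35], 0.35], [[-0.06, -0.27, -0.005], [0, 0, -42], 0.35], [[-0.07, -0.315, -0.005], [0, 0, -48], 0.35], [[-0.08, -0.36, -0.005], [0, 0, -51.4], 0.35], [[-0.087, -0.396, -0.005], [0, 0, -51.4], 0.35], [[-0.087, -0.396, 0.02], [0, 0, -51.4], 0.35], [[-0.087, -0.396, 0.045], [0, 0, -51.4], 0.35], [[-0.087, -0.396, 0.045], [0, 0, -51.4], 0.35]])

```text
time_s: 4.55
ee_pos: [0.4961, 0.0543, 0.1651]
eef_rot: [0.771, -3.037, -0.002]
force: [0.0, -1.3, -0.2]
gripper_width: 0.0555
gripper_force: 0.0
```

```bash
python3 - <<'E'
from h import *
go(.4996,.0557,.121,90+28.5)
E
```

```text
shift [-0.0042 -0.0006  0.0441] turn [ 0.1975 -0.4604 -0.0111] psi 118.5
shift [-0.0042 -0.0006  0.0441] turn [ -0.7231  -0.3102 179.9872] psi -61.5
t 4.55 cur psi 118.4881090978638 j [ 0.0018 -0.1513  2.0505 -0.0008  1.2512 -2.066 ] F [ 0.0082 -1.3363 -0.1861] w 0.055518965447979025 ee [0.4961 0.0543 0.1651]
```

arm_command(series=[[[-0.003, -0.001, 0.02], [0, 0, 0], 0.35], [[-0.003, -0.001, 0.038], [0, 0, 0], 0.35], [[-0.003, -0.001, 0.043], [0, 0, 0], 0.35], [[-0.003, -0.001, 0.044], [0, 0, 0], 0.5], [[-0.003, -0.001, 0.044], [0, 0, 0], 0.8], [[-0.003, -0.001, 0.044], [0, 0, 0], 0.9], [[-0.003, -0.001, 0.044], [0, 0, 0], 0.9], [[-0.003, -0.001, 0.044], [0, 0, 0], 0.9]], squeeze=35)

```text
time_s: 5.35
ee_pos: [0.5029, 0.0557, 0.1268]
eef_rot: [-0.774, 3.043, -0.001]
force: [-0.7, -0.2, 2.2]
gripper_width: 0.0309
gripper_force: 35.4
```

arm_command(series=[[[0, 0, -0.02], [0, 0, 0], 0.9], [[0, 0, -0.06], [0, 0, 0], 0.9], [[0, 0, -0.11], [0, 0, 0], 0.9], [[0, 0, -0.14], [0, 0, 0], 0.9]])

```text
time_s: 5.75
ee_pos: [0.5033, 0.0557, 0.2701]
eef_rot: [-0.774, 3.04, -0.002]
force: [0.7, 0.9, -0.4]
gripper_width: 0.0307
gripper_force: 35.2
```

```bash
python3 - <<'E'
from h import *
go(.535,-.385,.26,90+2.5)
for n in("scene","top"):
    print(n,[cv2.boundingRect(c) for c in blobs(viewer.camera(n),(8,70,60),(30,255,255),(240,100,362,300))])
E
```

```text
shift [ 0.1829 -0.4023  0.0103] turn [-0.078   0.2723 26.0525] psi 92.50000000000001
shift [ 0.1829 -0.4023  0.0103] turn [  -0.3723   -0.1067 -153.947 ] psi 272.5
t 5.75 cur psi 118.55226069695767 j [ 0.0043 -0.2208  1.9307 -0.0001  1.4267 -2.0649] F [ 0.7451  0.9465 -0.4116] w 0.030655964136140783 ee [0.5033 0.0557 0.2701]
scene [(329, 229, 23, 27), (240, 211, 20, 57), (325, 156, 22, 19), (308, 151, 12, 16)]
top [(302, 264, 19, 36), (270, 253, 45, 13), (299, 206, 14, 30), (352, 174, 10, 8), (306, 114, 54, 43)]
```

arm_command(series=[[[0.02, -0.044, 0], [0, 0, 4], 0.9], [[0.04, -0.088, 0], [0, 0, 8], 0.9], [[0.06, -0.132, 0], [0, 0, 12], 0.9], [[0.08, -0.176, 0], [0, 0, 16], 0.9], [[0.1, -0.22, 0], [0, 0, 20], 0.9], [[0.12, -0.264, 0], [0, 0, 24], 0.9], [[0.14, -0.308, 0], [0, 0, 26], 0.9], [[0.16, -0.352, 0], [0, 0, 26], 0.9], [[0.183, -0.402, 0.01], [0, 0, 26], 0.9], [[0.183, -0.402, 0.05], [0, 0, 26], 0.9], [[0.183, -0.402, 0.09], [0, 0, 26], 0.9], [[0.183, -0.402, 0.12], [0, 0, 26], 0.9]])

```text
time_s: 7.05
ee_pos: [0.5319, -0.3844, 0.1411]
eef_rot: [0.068, -3.137, -0.006]
force: [-1.1, 0.6, -0.8]
gripper_width: 0.0309
gripper_force: 35.2
```

```bash
python3 - <<'E'
from h import *
go(.535,-.385,.06,90+2.5)
T=viewer.camera("top");S=viewer.camera("scene")
cv2.imwrite("pics/b1.png",cv2.resize(np.hstack([S[190:340,80:270],T[190:340,380:570]]),None,fx=2,fy=2)[:,:,::-1])
E
```

```text
shift [-0.0033 -0.0011  0.0811] turn [ 0.2082 -0.2189 -0.0186] psi 92.49999999999999
shift [-0.0033 -0.0011  0.0811] turn [ -0.3439  -0.327  179.9807] psi -87.50000000000001
t 7.05 cur psi 92.48096962635036 j [-0.7075  0.2161  1.7162  0.0001  1.2146 -2.3216] F [-1.0608  0.6389 -0.7854] w 0.030854663341418908 ee [ 0.5319 -0.3844  0.1411]
```

View pics/b1.png

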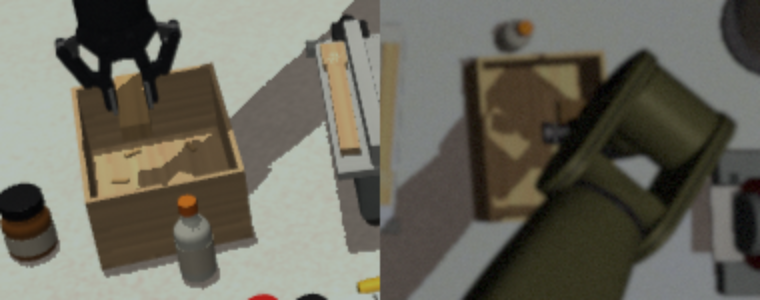

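The picture shows the stick held over the bin at about (130,100) in the left half. The outer finger links are close to the −y wall, so I'll shift 15 mm inward before lowering.

arm_command(series=[[[-0.003, 0.015, 0], [0, 0, 0], 0.9], [[-0.003, 0.015, 0.03], [0, 0, 0], 0.9], [[-0.003, 0.015, 0.06], [0, 0, 0], 0.9], [[-0.003, 0.015, 0.085], [0, 0, 0], 0.9], [[-0.003, 0.015, 0.095], [0, 0, 0], 0.9], [[-0.003, 0.015, 0.095], [0, 0, 0], 0.9], [[-0.003, 0.015, 0.095], [0, 0, 0], 0.4], [[-0.003, 0.015, 0.095], [0, 0, 0], 0.4], [[-0.003, 0.015, 0.095], [0, 0, 0], 0.4], [[-0.003, 0.015, 0.04], [0, 0, 0], 0.4], [[-0.003, 0.015, -0.01], [0, 0, 0], 0.4], [[-0.003, 0.015, -0.09], [0, 0, 0], 0.35]])

```text
time_s: 8.35
ee_pos: [0.5359, -0.3697, 0.2031]
eef_rot: [-0.07, 3.141, -0.0]
force: [0.1, -0.6, 0.1]
gripper_width: 0.0553
gripper_force: 0.0
```

```bash
python3 - <<'E'
from h import *
go(.6255,.0533,.22,90+13)
E
```

```text
shift [-0.1083  0.4186 -0.0169] turn [ -0.0155   0.0151 -10.4604] psi 103.0
shift [-0.1083  0.4186 -0.0169] turn [  0.0223   0.023  169.5396] psi -76.99999999999997
t 8.35 cur psi 92.53959544704097 j [-0.6863  0.1499  1.6831  0.      1.3082 -2.3015] F [ 0.1294 -0.5508  0.1186] w 0.05528372173062161 ee [ 0.5359 -0.3697  0.2031]
```

arm_command(series=[[[-0.01, 0.04, 0], [0, 0, -2], 0.35], [[-0.02, 0.085, 0], [0, 0, -4], 0.35], [[-0.032, 0.13, 0], [0, 0, -6], 0.35], [[-0.043, 0.175, 0], [0, 0, -8], 0.35], [[-0.055, 0.22, 0], [0, 0, -10], 0.35], [[-0.066, 0.265, 0], [0, 0, -10.5], 0.35], [[-0.078, 0.31, 0], [0, 0, -10.5], 0.35], [[-0.09, 0.355, 0], [0, 0, -10.5], 0.35], [[-0.1, 0.39, 0], [0, 0, -10.5], 0.35], [[-0.108, 0.419, 0.02], [0, 0, -10.5], 0.35], [[-0.108, 0.419, 0.06], [0, 0, -10.5], 0.35], [[-0.108, 0.419, 0.06], [0, 0, -10.5], 0.35]])

```text
time_s: 9.55
ee_pos: [0.6217, 0.0546, 0.1355]
eef_rot: [0.358, -3.111, -0.002]
force: [0.4, 0.1, -1.0]
gripper_width: 0.0556
gripper_force: 0.0
```

```bash
python3 - <<'E'
from h import *
go(.6255,.0533,.122,90+13)
T=viewer.camera("top");S=viewer.camera("scene")
cv2.imwrite("pics/b2.png",cv2.resize(np.hstack([S[150:300,80:390],T[180:330,230:510]]),None,fx=1.35,fy=1.35)[:,:,::-1])
E
```

```text
shift [-0.0035 -0.0022  0.0134] turn [ 0.1228 -0.5626  0.146 ] psi 103.00000000000001
shift [-0.0035 -0.0022  0.0134] turn [   0.8829    0.1928 -179.8517] psi 283.0
t 9.55 cur psi 103.14540558140119 j [ 0.0017  0.1575  1.7938 -0.0001  1.2004 -1.7985] F [ 0.3786  0.0736 -1.0094] w 0.05564608207120359 ee [0.6217 0.0546 0.1355]
```

View pics/b2.png

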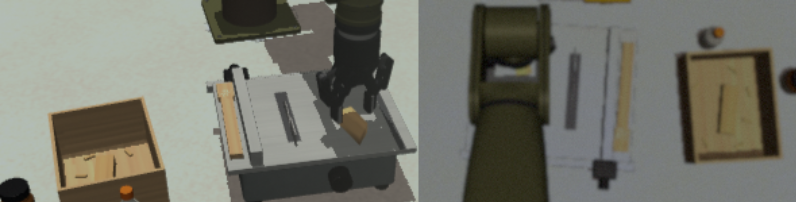

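Stick A lies flat in the bin, at about (727,108) in the right half. The gripper straddles offcut B.

arm_command(series=[[[-0.003, -0.002, 0.006], [0, 0, 0], 0.35], [[-0.003, -0.002, 0.011], [0, 0, 0], 0.35], [[-0.003, -0.002, 0.011], [0, 0, 0], 0.35]])

```text
time_s: 9.95
ee_pos: [0.629, 0.0517, 0.1303]
eef_rot: [-0.355, 3.121, -0.0]
force: [1.1, 0.7, 0.4]
gripper_width: 0.0555
gripper_force: 0.0
```

arm_command(series=[[[0, 0, 0], [0, 0, 0], 0.5], [[0, 0, 0], [0, 0, 0], 0.8], [[0, 0, 0], [0, 0, 0], 0.9], [[0, 0, 0], [0, 0, 0], 0.9], [[0, 0, 0], [0, 0, 0], 0.9]])

```text
time_s: 10.45
ee_pos: [0.6291, 0.0523, 0.1306]
eef_rot: [-0.357, 3.12, -0.001]
force: [-0.5, 0.2, 3.3]
gripper_width: 0.0284
gripper_force: 34.9
```

arm_command(series=[[[0, 0, -0.02], [0, 0, 0], 0.9], [[0, 0, -0.06], [0, 0, 0], 0.9], [[0, 0, -0.11], [0, 0, 0], 0.9], [[0, 0, -0.14], [0, 0, 0], 0.9], [[0, 0, -0.14], [0, 0, 0], 0.9]])

```text
time_s: 10.95
ee_pos: [0.6312, 0.0525, 0.2768]
eef_rot: [-0.356, 3.111, -0.002]
force: [1.0, -0.4, 0.2]
gripper_width: 0.0287
gripper_force: 34.7
```

```bash
python3 - <<'E'
from h import *
go(.535,-.355,.26,90+2.5)
S=viewer.camera("scene")
cv2.imwrite("pics/b3.png",cv2.resize(S[100:300,200:480],None,fx=1.8,fy=1.8)[:,:,::-1])
E
```

```text
shift [ 0.1859 -0.3752  0.0157] turn [-0.0802  0.6166 10.5613] psi 92.5
shift [ 0.1859 -0.3752  0.0157] turn [  -0.9143   -0.1189 -169.4363] psi 272.5
t 10.95 cur psi 103.06064373437965 j [-0.0017  0.0611  1.6546  0.0001  1.415  -1.8005] F [ 0.9633 -0.4348  0.2393] w 0.0287058350671177 ee [0.6312 0.0525 0.2768]
```

View pics/b3.png

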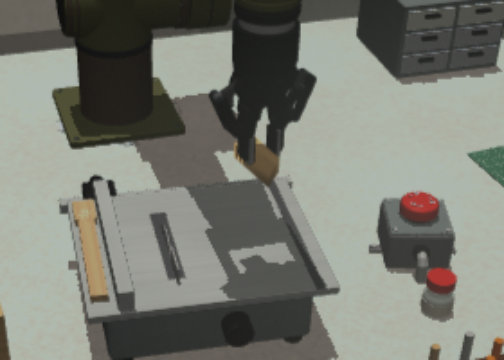

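Offcut B is held, at about (260,155), and the button is still down. I'll carry it to the bin.

arm_command(series=[[[0.02, -0.04, 0], [0, 0, 2], 0.9], [[0.04, -0.08, 0], [0, 0, 4], 0.9], [[0.06, -0.12, 0], [0, 0, 6], 0.9], [[0.08, -0.16, 0], [0, 0, 8], 0.9], [[0.1, -0.2, 0], [0, 0, 10], 0.9], [[0.12, -0.24, 0], [0, 0, 10.5], 0.9], [[0.14, -0.28, 0], [0, 0, 10.5], 0.9], [[0.16, -0.32, 0], [0, 0, 10.5], 0.9], [[0.178, -0.35, 0], [0, 0, 10.5], 0.9], [[0.186, -0.375, 0.03], [0, 0, 10.5], 0.9], [[0.186, -0.375, 0.075], [0, 0, 10.5], 0.9], [[0.186, -0.375, 0.12], [0, 0, 10.5], 0.9]])

```text
time_s: 12.2
ee_pos: [0.5309, -0.3554, 0.1464]
eef_rot: [0.067, -3.139, -0.002]
force: [0.4, -0.2, -0.4]
gripper_width: 0.029
gripper_force: 34.7
```

```bash
python3 - <<'E'
from h import *
go(.535,-.36,.07,90+2.5)
E
```

```text
shift [-0.0041 -0.0049  0.0764] turn [ 0.0873 -0.0875 -0.0586] psi 92.49999999999999
shift [-0.0041 -0.0049  0.0764] turn [ -0.1375  -0.137  179.9413] psi -87.50000000000001
t 12.2 cur psi 92.4413577230112 j [-0.674   0.1732  1.7563  0.0002  1.2143 -2.2874] F [ 0.4081 -0.1647 -0.3997] w 0.029018745221632395 ee [ 0.5309 -0.3554  0.1464]
```

arm_command(series=[[[-0.004, -0.005, 0.03], [0, 0, 0], 0.9], [[-0.004, -0.005, 0.055], [0, 0, 0], 0.9], [[-0.004, -0.005, 0.075], [0, 0, 0], 0.9], [[-0.004, -0.005, 0.075], [0, 0, 0], 0.9], [[-0.004, -0.005, 0.075], [0, 0, 0], 0.4], [[-0.004, -0.005, 0.075], [0, 0, 0], 0.4], [[-0.004, -0.005, 0.075], [0, 0, 0], 0.4], [[-0.004, -0.005, 0.03], [0, 0, 0], 0.4], [[-0.004, -0.005, -0.02], [0, 0, 0], 0.4], [[-0.004, -0.005, -0.07], [0, 0, 0], 0.2], [[-0.004, -0.005, -0.11], [0, 0, 0], 0]])

```text
time_s: 13.3
ee_pos: [0.537, -0.3602, 0.2652]
eef_rot: [-0.07, 3.136, -0.006]
force: [0.7, -0.8, 0.5]
gripper_width: 0.0778
gripper_force: 0.0
```

arm_command(series=[[[-0.045, 0.02, 0], [0, 0, 0], 0], [[-0.09, 0.04, 0], [0, 0, 0], 0], [[-0.13, 0.06, 0], [0, 0, 0], 0], [[-0.13, 0.1, 0], [0, 0, 0], 0], [[-0.13, 0.15, 0], [0, 0, 0], 0], [[-0.13, 0.2, 0], [0, 0, 0], 0]])

```text
time_s: 13.9
ee_pos: [0.6577, -0.1527, 0.2608]
eef_rot: [-0.069, 3.139, -0.001]
force: [0.6, -0.4, -0.1]
gripper_width: 0.0856
gripper_force: 0.0
```

```bash
python3 - <<'E'
from h import *
go(.525,.343,.25,40)
T=viewer.camera("top");S=viewer.camera("scene")
cv2.imwrite("pics/b4.png",cv2.resize(np.hstack([S[190:340,80:270],T[190:340,380:570]]),None,fx=2,fy=2)[:,:,::-1])
E
```

```text
shift [0.1108 0.5011 0.0104] turn [ 0.0179  0.091  52.5176] psi 40.0
shift [0.1108 0.5011 0.0104] turn [  -0.109     0.0215 -127.4824] psi 220.0
t 13.9 cur psi 92.517580591625 j [-0.3077  0.1655  1.568   0.0001  1.4065 -1.9224] F [ 0.6387 -0.4199 -0.0743] w 0.08564178755894872 ee [ 0.6577 -0.1527  0.2608]
```

View pics/b4.png

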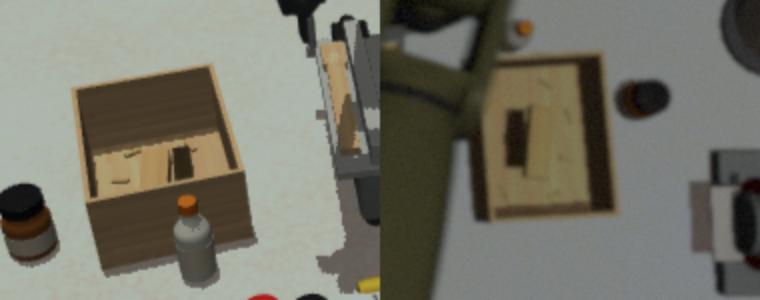

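B seems to be stacked on A in the bin: the bright shape at (538,140) now casts a taller shadow at (517,138). I'll confirm that with the arm out of the way.

arm_command(series=[[[0.01, 0.045, 0], [0, 0, 0], 0], [[0.02, 0.09, 0], [0, 0, 0], 0], [[0.03, 0.135, 0], [0, 0, 0], 0], [[0.04, 0.18, 0], [0, 0, 0], 0], [[0.05, 0.225, 0], [0, 0, 0], 0], [[0.06, 0.27, 0], [0, 0, 0], 0], [[0.07, 0.315, 0], [0, 0, 0], 0], [[0.08, 0.36, 0], [0, 0, 0], 0], [[0.09, 0.405, 0], [0, 0, 0], 0], [[0.1, 0.45, 0], [0, 0, 0], 0], [[0.11, 0.49, 0.02], [0, 0, 0], 0], [[0.111, 0.501, 0.06], [0, 0, 0], 0]])

```text
time_s: 15.2
ee_pos: [0.5258, 0.3459, 0.2054]
eef_rot: [-0.075, 3.131, 0.009]
force: [-0.3, 0.2, 0.2]
gripper_width: 0.0852
gripper_force: 0.0
```

```bash
python3 - <<'E'
from h import *
go(.525,.343,.081,92.5)
T=viewer.camera("top");S=viewer.camera("scene")
f=lambda a:cv2.resize(a,(400,400),interpolation=cv2.INTER_CUBIC)
p=np.hstack([f(T[210:310,412:512]),f(S[215:325,105:215])]); p=cv2.convertScaleAbs(p,alpha=1.5)
cv2.imwrite("pics/b5.png",p[:,:,::-1])
E
```

```text
shift [ 0.0022 -0.0036  0.1243] turn [0.3313 0.5864 0.2506] psi 92.5
shift [ 0.0022 -0.0036  0.1243] turn [  -0.9198    0.5197 -179.7463] psi 272.5
t 15.2 cur psi 92.75227499004791 j [ 0.4963  0.0954  1.739   0.0008  1.2954 -1.1228] F [-0.331   0.1541  0.2303] w 0.08524815538302047 ee [0.5258 0.3459 0.2054]
```

View pics/b5.png

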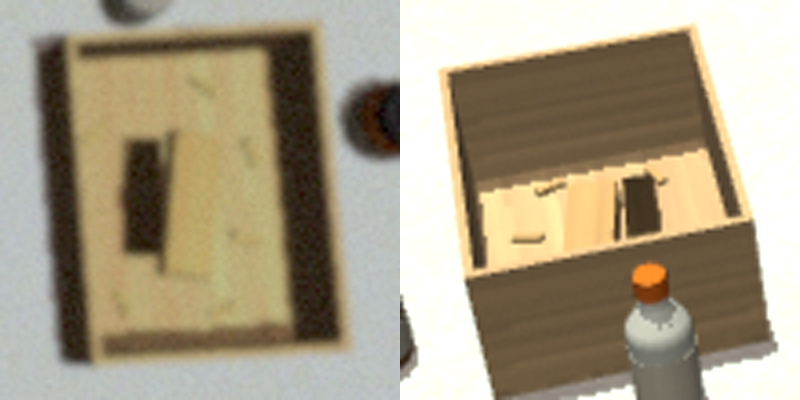

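```bash
python3 - <<'E'
from h import *
T=viewer.camera("top");S=viewer.camera("scene")
def cen(c): m=cv2.moments(c); return np.array([m['m10'],m['m01']])/m['m00']
r={}
for n,im,box in(("scene",S,(155,258,190,284)),("top",T,(438,238,455,278))):
    g=cv2.cvtColor(im,cv2.COLOR_RGB2GRAY); x0,y0,x1,y1=box; s=g[y0:y1,x0:x1]
    t,m=cv2.threshold(s,0,255,cv2.THRESH_OTSU|cv2.THRESH_BINARY_INV)
    c=max(cv2.findContours(m,cv2.RETR_EXTERNAL,cv2.CHAIN_APPROX_NONE)[0],key=cv2.contourArea)+np.array([x0,y0])
    r[n]=cen(c); print(n,t,r[n],cv2.boundingRect(c),cv2.minAreaRect(c),"mean rgb",im[int(r[n][1]),int(r[n][0])])
    for z in(.006,.026): print(z,cv2.minAreaRect(np.array([plane(n,p,z)[:2] for p in c[:,0]],np.float32)))
print(tri(r["scene"],r["top"]))
E
```

```text
scene 101.0 [170.2345 271.1021] (164, 262, 14, 19) ((170.5, 271.0), (18.0, 13.0), 90.0) mean rgb [43 34 21]
0.006 ((0.48684772849082947, -0.339726060628891), (0.03195765241980553, 0.06792008876800537), 85.85772705078125)
0.026 ((0.5120564699172974, -0.33909764885902405), (0.03125850483775139, 0.06643414497375488), 85.85769653320312)
top 67.0 [447.8933 258.9891] (442, 244, 13, 32) ((447.7616882324219, 259.0970458984375), (11.811261177062988, 31.062082290649414), 4.39870548248291) mean rgb [30 24 12]
0.006 ((0.5373396873474121, -0.34668946266174316), (0.03341090306639671, 0.08848638832569122), 83.94314575195312)
0.026 ((0.5360418558120728, -0.3415520191192627), (0.03291812166571617, 0.08718128502368927), 83.94316864013672)
(array([ 0.5346, -0.3387,  0.0422]), np.float64(0.0018698695907010767))
```

The dark patch triangulates above the floor, at about (0.535, −0.34), and measures about 32 × 80 mm. So it is offcut B itself, lying shaded-side up next to A, and both offcuts are in the bin. Next is the button.

arm_command(series=[[[0.001, -0.002, 0.04], [0, 0, 0], 0], [[0.001, -0.002, 0.08], [0, 0, 0], 0], [[0.001, -0.002, 0.1], [0, 0, 0], 0], [[0.001, -0.002, 0.1], [0, 0, 0], 0]])

```text
time_s: 15.8
ee_pos: [0.5231, 0.3374, 0.0985]
eef_rot: [0.067, -3.138, 0.003]
force: [-0.3, -0.2, -0.0]
gripper_width: 0.0854
gripper_force: 0.0
```

```bash
python3 - <<'E'
from h import *
go(.525,.343,.080,92.5)
E
```

```text
shift [-0.0022  0.0056  0.0185] turn [-0.099  -0.1678 -0.0671] psi 92.5
shift [-0.0022  0.0056  0.0185] turn [ -0.2635   0.1555 179.9327] psi -87.50000000000003
t 15.8 cur psi 92.4330803121695 j [ 0.4867  0.19    1.8243 -0.0003  1.1306 -1.1264] F [-0.3168 -0.2345 -0.0172] w 0.08542525293029303 ee [0.5231 0.3374 0.0985]
```

arm_command(series=[[[-0.002, 0.005, 0.008], [0, 0, 0], 0], [[-0.002, 0.005, 0.017], [0, 0, 0], 0], [[-0.002, 0.005, 0.017], [0, 0, 0], 0], [[-0.002, 0.005, 0.017], [0, 0, 0], 0.2], [[-0.002, 0.005, 0.017], [0, 0, 0], 0.4], [[-0.002, 0.005, 0.017], [0, 0, 0], 0.6], [[-0.002, 0.005, 0.017], [0, 0, 0], 0.6], [[-0.002, 0.005, 0.017], [0, 0, 0], 0.6]], squeeze=30)

```text
time_s: 16.6
ee_pos: [0.5255, 0.3427, 0.0837]
eef_rot: [-0.07, 3.14, -0.006]
force: [-0.2, -7.4, 3.8]
gripper_width: 0.0539
gripper_force: 30.8
```

arm_command(series=[[[0, 0, 0], [0, 0, 6], 0.6], [[0, 0, 0], [0, 0, 12], 0.6], [[0, 0, 0], [0, 0, 18], 0.6], [[0, 0, 0], [0, 0, 24], 0.6], [[0, 0, 0], [0, 0, 30], 0.6], [[0, 0, 0], [0, 0, 36], 0.6], [[0, 0, 0], [0, 0, 42], 0.6], [[0, 0, 0], [0, 0, 48], 0.6], [[0, 0, 0], [0, 0, 48], 0.6]])

```text
time_s: 17.5
ee_pos: [0.5254, 0.3418, 0.0835]
eef_rot: [1.214, 2.895, -0.008]
force: [-0.7, -10.2, 4.6]
gripper_width: 0.0535
gripper_force: 30.8
```

```bash
python3 - <<'E'
from h import *
go(.525,.343,.080); print(env.get_obs()["ft_torque"])
E
```

```text
shift [0.0011 0.0006 0.0035] turn [-0.2304  0.2224  0.0004] psi 44.509064376799756
shift [0.0011 0.0006 0.0035] turn [  -0.3493   -0.3619 -179.9989] psi -135.49093562320024
t 17.5 cur psi 44.509064376799756 j [ 0.4933  0.2163  1.8219 -0.0054  1.1062 -0.2811] F [ -0.6909 -10.2066   4.6043] w 0.053531611871363974 ee [0.5254 0.3418 0.0835]
[-1.5921  0.0591  0.1786]
```

Turned 48° against a light spring torque. Next I open, retreat and check.

arm_command(series=[[[0, 0, 0], [0, 0, 0], 0], [[0, 0, 0], [0, 0, 0], 0], [[0, 0, 0], [0, 0, 0], 0], [[0, 0, 0], [0, 0, 0], 0], [[0, 0, -0.03], [0, 0, 0], 0], [[0, 0, -0.07], [0, 0, 0], 0], [[0, 0, -0.12], [0, 0, 0], 0], [[0, 0.05, -0.14], [0, 0, 0], 0], [[0, 0.1, -0.14], [0, 0, 0], 0], [[0, 0.15, -0.14], [0, 0, 0], 0], [[0, 0.15, -0.14], [0, 0, 0], 0]])

```text
time_s: 18.6
ee_pos: [0.634, 0.4526, 0.2189]
eef_rot: [-1.211, -2.897, 0.002]
force: [-0.8, -0.5, -1.3]
gripper_width: 0.0853
gripper_force: 0.0
```

```bash
python3 - <<'E'
from h import *
S=viewer.camera("scene");T=viewer.camera("top")
def cen(c): m=cv2.moments(c); return np.array([m['m10'],m['m01']])/m['m00']
b=(405,195,455,235)
for im in(np.load("pics/scene0.npy"),S):
    c=max(blobs(im,(0,120,60),(10,255,255),b)+blobs(im,(170,120,60),(180,255,255),b),key=cv2.contourArea)
    print(cen(c),cv2.boundingRect(c))
f=lambda a:cv2.resize(a,(400,300),interpolation=cv2.INTER_CUBIC)
cv2.imwrite("pics/f.png",np.hstack([f(S[190:340,80:280]),f(S[150:300,320:520])])[:,:,::-1])
E
```

```text
[433.3777 210.8698] (423, 204, 21, 15)
[433.2322 211.2877] (424, 204, 20, 16)
```

View pics/f.png

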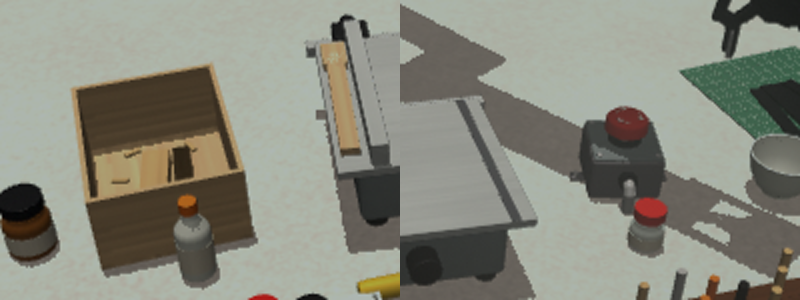

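The button is back at its original height, at about (627,122) in the crop. The offcuts are in the bin and the saw table is clear.

```bash
python3 -c "
from cell import job
print(job.sign_off())"
```

```text
the job is handed in; nothing more can be done
None
```

The job is handed in at about 19 s of the 72 s allowed: I latched the stop, moved both offcuts into the bin, then twisted the button and the camera showed it back at its starting height; sign-off returned no verdict.

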